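Set the vent cap of a vacuum chamber for a slow pump-down

TASK

Get the vacuum chamber ready for a slow pump-down: press its clear lid down until it is fully home on the pot's rim, then screw the brass vent cap on top of the lid down, clockwise, until it bottoms out, and back it off a quarter turn. Finish while still gripping the cap at that setting, lid still home, ready to close it as the pressure falls: do not let go. Keep off the glass-faced gauge, and leave the beaker, the tin and the screwdriver where they are.

Things in the scene. Friction and masses are not known exactly. Their poses are not given: they have to be found in the camera images.
- lid (a joint): height of the clear lid above its home position, m: 0 = fully home on the rim, grows upward. Round acrylic plate 212 mm across, 15 mm thick, on a steel pot 140 mm tall; when home its upper face is 155 mm above the bench. It starts 4 to 7 mm proud, held by the friction of a red rubber O-ring under its edge, moves only straight up and down without tilting, and needs about 10 N downward to go in (a firm push of up to 20 N does no harm); it stays where it is pushed
- lid_press (a point): a free place to press on the lid: on its upper face, 70 mm from its centre, on the side opposite the gauge. Any other free part of the lid will do too. It rides with the lid; its x axis points to the lid's centre and the gauge, z up
- cap_turn (a joint): angle of the vent cap from its stop, rad: 0 = screwed down and bottomed out, growing as it is unscrewed (anticlockwise seen from above). It starts between 1.8 and 3.4, already caught on its thread. It turns against light, even friction (0.07 N m) and stays where it is left; at 0 it stops hard; 2.5 mm of rise per full turn
- cap_grip (a point): centre of the vent cap, half-way up it. Upright round knurled brass cap 36 mm across and 24 mm tall, in the middle of the lid, its underside 16 mm above the lid's upper face when bottomed out (so this point is 28 mm above the lid, 183 mm above the bench with the lid home). Below it are a seat 23 mm across and a flange 60 mm across and 4 mm tall with four black marks a quarter turn apart. z up; x axis along the white line on the cap's top, turning with the cap
- vent_cap: the same vent cap; origin at the centre of its underside, x axis along the white line on its top, z up
- gauge_top (a point): centre of the glass face of the gauge: glass-faced round gauge, 40 mm across, standing on the lid with its axis 78 mm from the cap's axis; this point, its top, is 29 mm above the lid's upper face. Not to be touched
- chamber: steel pot with an aluminium rim, 210 mm across at the rim, 140 mm tall, fixed to the bench; origin at the centre of its underside, z up. The gauge lies on its +x side; a brass suction port sticks out 126 mm from the axis on its +y side, 65 mm up
- beaker: bystander: empty glass beaker, 62 mm across, 85 mm tall, standing on the bench; origin at the centre of its underside
- grease_tin: bystander: flat round aluminium tin, 66 mm across, 32 mm tall; origin at the centre of its underside
- screwdriver: bystander: screwdriver lying on the bench along its x axis, about 200 mm long; 26 mm thick at the handle; origin half-way along it, at bench level
Mind the look-alikes: they are no part of the job. Several things have the shape of the chamber; the one meant has the colours described above.

How it is judged:
On the way, in this order (a step that is already met when the one before it is completed fails the run):
1. the lid is pressed fully home while the cap is still open (value of joint lid below 0.001 m and value of joint cap_turn above 0.3 rad), for 0.2 s.
2. the vent cap is bottomed out with the lid home (value of joint cap_turn below 0.06 rad and value of joint lid below 0.001 m), for 0.1 s.
3. the cap is backed off about a quarter turn, in the grip (value of joint cap_turn between 1.25 and 1.9 rad and contact force between the fingers and vent_cap above 2 N), for 0.1 s.
At the end, for the whole second after the job is handed in: The lid is home (within 1 mm), the vent cap stands a quarter turn (90 degrees, within 18) open from its stop and is still, and the fingers still hold it between them with at least 2 N (all of step 3 and value of joint lid below 0.001 m and velocity of joint cap_turn between -0.1 and 0.1 rad/s and distance between the grasp point and cap_grip below 0.027 m); the arm keeps its last pose, push and grip.
It fails at once if the gauge is touched (contact force between any of the fingers, the arm and lid_c4 above 1 N).
It fails at once if a bystander is disturbed (moved more than 20 mm) (distance of any of beaker, grease_tin, screwdriver from where it was at the start of the episode above 0.02 m).
It also fails if it takes over 58 s, if anything falls off the work surface, if the arm or the gripper's body presses on something with over 40 N, if the wrist force passes 120 N, or if a joint passes its speed limit or range.

ROBOT

A 6-joint arm with a two-finger parallel gripper is mounted at the origin on the work surface. World frame = base frame: x ahead of the robot, y to its left, z up, the work surface at z = 0. Lengths are in m, angles in rad, forces in N, time in s.
With the tool pointing down it reaches from about 0.4 to 0.825 m from the base axis. Payload 7 kg.
Tool frame: the origin (TCP) lies at the very end of the fingers, on their centre line; the grasp point (between the pads) lies 19 mm behind it (arm.pinch_z is the z of the grasp point in the tool frame, in m); z points along the fingers, y is the direction in which the jaws open and shut (so a half turn about z gives the same grasp; the last joint's range is limited). The gripper opens to 88 mm and grips with 3 to 60 N. Pads are 19 mm wide; open, the fingers measure 130 mm over their backs; the gripper's body (78 mm by 193 mm) begins 47 mm behind the grasp point.
Start: joints at [-0.833, 0.359, 0.012, 0, -1.224, -0.288], TCP at [0.293, -0.608, 0.227] pointing down, gripper open.
Joint ranges: [-3.07, 3.07], [-1.43, 2.12], [-1.02, 1.25], [-3.03, 1.67], [-3.05, -0], [-3.03, 3.03]. Speed limits (rad/s): [2.39, 2.39, 3.01, 3.14, 3.14, 3.14].

INTERFACE

Orientations are given as [roll, pitch, yaw] about the fixed x, y, z axes, in that order (R = Rz(yaw) Ry(pitch) Rx(roll)).
In Python, from station import arm gives the robot as it stands.
- The arm moves only by the tool drive_tool, never from a script. Its argument "targets" is a list of rows, each a list of 6 numbers: the shift along the world's x, y, z in units of 0.04 m (1.0 is 0.04 m), then the turn, a rotation vector about the world's x, y, z in units of 6 degrees (1.0 is 6 degrees). In form: [[x, y, z, wx, wy, wz], ...]. A call has 1 to 5 rows; each row shifts and turns the commanded pose from where the row before left it; what a row does not reach is not made up. A row lasts 1/8 s, in which the tool goes at most 62.5 mm and 10.7 degrees, less where a joint would pass 70% of its speed; a pose out of reach is approached as far as the arm can. A call with a number of a shift or a turn outside -1 to 1 is refused whole. A call with a gripper value outside its range is refused whole. "claw" is the opening, from 0 (shut) to 1 (fully open), set as the call begins (left out, the last holds). The fingers move at their own pace and stop on an object; "newtons" is the grip in N (left out, the last holds). Time passes only in rows, so rows that do not move let the fingers close. It gives the time, the measured TCP pose, the force and the opening at its end, in the units of the state.
- arm.get_state(): the state, without advancing time (a new reading comes with each control period).
- arm.grab_frame(name): name is "side" or "top" or "wrist"; returns (picture, depth): 384x512x3 uint8, red, green, blue; 384x512 float32, m along the optical axis (not along the pixel's ray), 0 where there is no reading.
- arm.get_calibration(name): a dict with "mtx" (3x3 intrinsics, pixels), "dist_coeffs" ([k1, k2, p1, p2, k3] as OpenCV has them; the pictures are not rectified), "origin" and "rotation" of the camera in the world. Camera axes: x right, y up, looking along -z (the intrinsics and any distortion apply to the point x, -y, -z); pixel columns grow to the right and rows downward; lengths in m; the calibration is good to about 2 mm. A picture is of the moment at which its call begins: read the wrist's pose just before it. get_calibration takes no time and is no camera call; for the wrist camera it gives the pose at the moment of the call.
- arm.job_done(): hands the job in, once; it reports no verdict.
Trained networks look in the newest picture that a camera, given by its name, has taken for a name from the list of things; names that differ only in an ending like _2 or _b are one class to them, and where a whole thing is asked for, a point or a joint stands for the part that bears it (a point fixed in the world has none). Each returns a list of dicts, best first, with "score" (0 to 1); they miss things now and then, are a little off and sometimes report something else, mostly with a low value. They report only what shows in the picture. A call takes as long as a camera call. They do not tell look-alikes from the thing itself.
- arm.search_frame(target, camera): "point" ([x, y, z] in m, in the coordinates of the camera as it stood for that picture, good to about 4 mm: the middle of the surface that is visible of it).
- arm.cut_out(target, camera): "pixels" (384x512 bool, what is visible of it).
- arm.landmark_of(target, camera): "point" ([x, y, z] in m, in the coordinates of the camera as it stood for that picture, good to about 4 mm: a listed point, or the origin of a listed thing).
The state is a dict: "t": time; "q": joint angles; "qd": joint speeds; "joint_efforts": joint torques, N m; "eef_pos": TCP position; "ee_rot": TCP orientation; "force": force on the tool from outside, world axes, zero at the start; "moment": the same for the moment, N m; "width": finger opening in m.
Only numpy, scipy, OpenCV 4.12 (cv2) and the standard library are available. Lean on these libraries where they do the work, as an engineer would, in place of code of your own. Each camera call takes 0.05 s, during which the arm holds its last target. There are 200 camera calls.

## Working session

There is one attempt and no reset: what is moved stays moved. The work goes in short steps, Python scripts to look and compute and a tool call to move; the robot and the scene stay as the last step left them, time stands still between calls to the robot, and variables do not carry over. Pictures are saved under pics/ and viewed, about 8 in all and at most 12, crops included, and the job is handed in when it is done.

Besides the shell and the picture viewer there is one more tool, called after ">>>" as name(argument=value, ...), one argument or row to a line, values as JSON. drive_tool: Moves the arm, as the interface text tells. Shifts and turns lie within -1 to 1; 1 stands for 0.04 m of shift or 6 degrees of turn. Its arguments: {"type":"object","properties":{"targets":{"type":"array"},"claw":{"type":"number"},"newtons":{"type":"number"}},"required":["targets"]}

```bash
mkdir -p pics
cat > h.py <<'E'
import numpy as np, cv2
from station import arm
def w(cam,p,cal=None):
    c=cal or arm.get_calibration(cam); return np.array(c["origin"])+np.array(c["rotation"])@np.array(p)
def px(cam,P):
    c=arm.get_calibration(cam); p=np.array(c["rotation"]).T@(np.array(P)-np.array(c["origin"]))
    return cv2.projectPoints(np.array([[p[0],-p[1],-p[2]]]),np.zeros(3),np.zeros(3),np.array(c["mtx"]),np.array(c["dist_coeffs"]))[0].ravel()
E
python3 - <<'E'
from h import *
np.set_printoptions(precision=3,suppress=True)
ims=[]
for c in ("side","top"):
    im,d=arm.grab_frame(c); cv2.imwrite(f"pics/{c}0.png",im[:,:,::-1])
    ims.append(im)
    for n in ("cap_grip","chamber","gauge_top","lid_press","beaker","grease_tin","screwdriver"):
        for r in arm.landmark_of(n,c)[:4]:
            P=w(c,r["point"]); print(c,n,round(r["score"],2),P,px(c,P).round())
cv2.imwrite("pics/a.png",np.vstack(ims)[:,:,::-1])
s=arm.get_state();print(s["t"],s["eef_pos"],s["ee_rot"],s["width"],arm.pinch_z)
E
```

```text
Traceback (most recent call last):
  File "h.py", line 7, in px
    return cv2.projectPoints(np.array([[p[0],-p[1],-p[2]]]),np.zeros(3),np.zeros(3),np.array(c["mtx"]),np.array(c["dist_coeffs"]))[0].ravel()
                                        ~^^^
IndexError: invalid index to scalar variable.
```

```bash
python3 -c "
from station import arm
print(arm.get_calibration('side'),arm.get_calibration('top'),arm.get_state())"
```

```text
{'mtx': array([[435.10960827,   0.        , 263.34056338],
       [  0.        , 435.10960827, 188.56733103],
       [  0.        ,   0.        ,   1.        ]]), 'dist_coeffs': array([-0.03862963,  0.        ,  0.        ,  0.        ,  0.        ]), 'origin': array([ 0.85209097, -0.2441793 ,  1.33892036]), 'rotation': array([ 0.29324481, -0.00551603,  1.16208899])} {'mtx': array([[490.51229688,   0.        , 251.16974819],
       [  0.        , 490.51229688, 199.50420438],
       [  0.        ,   0.        ,   1.        ]]), 'dist_coeffs': array([-0.11500213,  0.        ,  0.        ,  0.        ,  0.        ]), 'origin': array([ 0.2987782 , -0.08155538,  1.54248592]), 'rotation': array([ 0.14808143, -0.01287251, -1.55341235])} {'t': 0.1, 'q': array([-8.32894869e-01,  3.59327698e-01,  1.11524272e-02, -3.09812138e-04,
       -1.22407595e+00, -2.88097414e-01]), 'qd': array([ 3.37524923e-04, -6.74762886e-04,  3.58602694e-03,  2.66245234e-03,
        7.34965258e-04, -9.29123198e-05]), 'joint_efforts': array([-2.50998710e-03, -5.84162593e+01,  2.93753850e+01,  7.01547951e+00,
        1.02282269e-02, -5.59702062e-05]), 'eef_pos': array([ 0.2932726 , -0.60748422,  0.22570894]), 'ee_rot': array([ 3.14011497e+00, -1.34159996e-04, -2.69189400e+00]), 'force': array([-0.86831258, -0.38539757,  0.59905247]), 'moment': array([ 0.01716371, -0.02099327, -0.02344812]), 'width': 0.08747989529738374}
```

Rotations are roll-pitch-yaw.

```bash
cat > h.py <<'E'
import numpy as np, cv2
from scipy.spatial.transform import Rotation as R
from station import arm
np.set_printoptions(precision=4,suppress=True)
def rot(c): return R.from_euler("xyz",c["rotation"]).as_matrix()
def w(cam,p,cal=None):
    c=cal or arm.get_calibration(cam); return c["origin"]+rot(c)@np.array(p)
def px(cam,P,cal=None):
    c=cal or arm.get_calibration(cam); p=rot(c).T@(np.array(P)-c["origin"])
    return cv2.projectPoints(np.array([[p[0],-p[1],-p[2]]]),np.zeros(3),np.zeros(3),c["mtx"],c["dist_coeffs"])[0].ravel()
E
python3 - <<'E'
from h import *
ims=[]
for c in ("side","top"):
    im,d=arm.grab_frame(c); ims.append(im)
    for n in ("cap_grip","chamber","gauge_top","lid_press","beaker","grease_tin","screwdriver"):
        for r in arm.landmark_of(n,c)[:4]:
            P=w(c,r["point"]); print(c,n,round(r["score"],2),P,px(c,P).round())
cv2.imwrite("pics/a.png",cv2.resize(np.hstack(ims),(800,300),interpolation=cv2.INTER_AREA)[:,:,::-1])
cv2.imwrite("pics/side.png",ims[0][:,:,::-1]);cv2.imwrite("pics/top.png",ims[1][:,:,::-1])
s=arm.get_state();print(s["t"],s["eef_pos"],s["ee_rot"],s["width"],arm.pinch_z)
E
```

```text
side cap_grip 0.6 [ 0.215  -0.2963  0.1848] [158. 118.]
side cap_grip 0.49 [ 0.7937 -0.1317  0.1793] [291. 281.]
side cap_grip 0.49 [0.463  0.3694 0.0035] [383. 132.]
side cap_grip 0.44 [ 0.5072 -0.0347  0.1882] [281. 171.]
side chamber 0.88 [ 0.2203 -0.3011  0.0006] [170. 144.]
side chamber 0.58 [ 0.793  -0.1345  0.0013] [286. 286.]
side gauge_top 0.85 [ 0.8036 -0.2098  0.1817] [266. 296.]
side gauge_top 0.83 [ 0.5394 -0.1081  0.1915] [261. 190.]
side gauge_top 0.7 [ 0.2491 -0.3689  0.1814] [139. 137.]
side gauge_top 0.59 [ 0.4225 -0.3804  0.002 ] [168. 208.]
side lid_press 0.96 [ 0.7837 -0.0614  0.1549] [313. 267.]
side lid_press 0.72 [ 0.1874 -0.2325  0.1554] [177. 107.]
side lid_press 0.69 [0.4804 0.0342 0.1577] [298. 157.]
side beaker 0.89 [ 0.418  -0.3821 -0.002 ] [167. 207.]
side grease_tin 0.75 [0.4612 0.3677 0.0035] [382. 132.]
side screwdriver 0.73 [ 0.4919 -0.5567 -0.0018] [122. 250.]
side screwdriver 0.27 [ 0.542  -0.1055  0.1937] [263. 191.]
top cap_grip 0.72 [ 0.792  -0.1259  0.1821] [263. 101.]
top cap_grip 0.65 [ 0.5086 -0.0306  0.184 ] [228. 197.]
top chamber 0.81 [ 0.2182 -0.2941 -0.0059] [312. 299.]
top chamber 0.51 [ 0.5388 -0.1045  0.1878] [255. 186.]
top gauge_top 0.82 [ 0.8058 -0.2072  0.1832] [291.  97.]
top gauge_top 0.55 [ 0.5394 -0.1051  0.1877] [255. 186.]
top lid_press 0.9 [ 0.7803 -0.0607  0.1532] [241. 108.]
top lid_press 0.8 [0.484  0.0327 0.1607] [206. 206.]
top lid_press 0.65 [ 0.1897 -0.2324  0.1539] [298. 313.]
top beaker 0.74 [ 0.4201 -0.3803 -0.0009] [340. 235.]
top grease_tin 0.75 [ 0.4641  0.3689 -0.0011] [105. 217.]
top screwdriver 0.68 [ 0.4945 -0.5592 -0.0062] [394. 213.]
0.9 [ 0.2935 -0.6078  0.2266] [ 3.1416  0.     -2.6918] 0.08775042301548734 -0.0188
```

View pics/side.png

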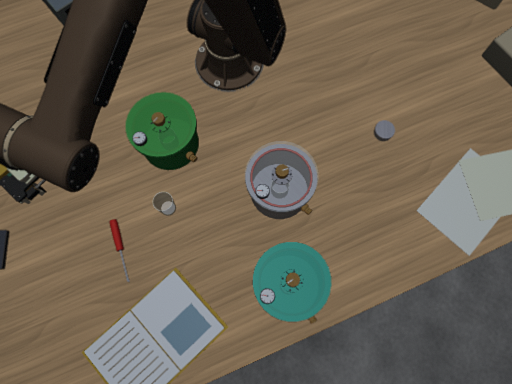

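View pics/top.png

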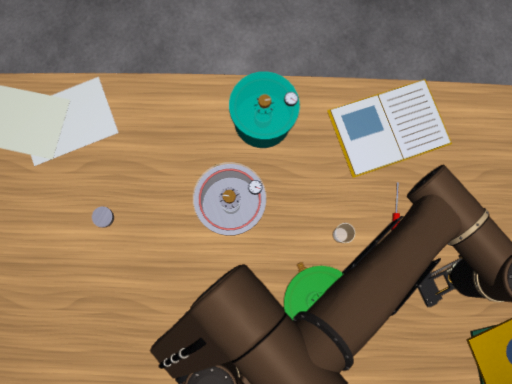

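Candidates in the side view are the green pot (160,125), the steel pot with red O-ring and clear lid (281,180), and the teal pot (291,282). The steel one matches the description. I'll check it in a close crop.

Run:
```python
import cv2
a=cv2.imread("pics/side.png")[135:225,235:330]; b=cv2.imread("pics/top.png")[155:245,185:280]
cv2.imwrite("pics/crop.png",cv2.hconcat([cv2.resize(a,(400,380),interpolation=cv2.INTER_CUBIC),cv2.resize(b,(400,380),interpolation=cv2.INTER_CUBIC)]))
```

```text
(no output)
```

View pics/crop.png

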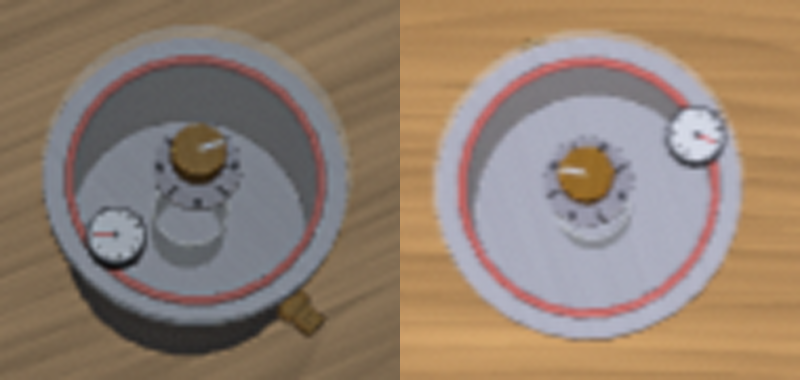

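>>> drive_tool(
  targets=[
    [0.2,0.6,0.5,0,0,1],
    [0.3,1,0.5,0,0,1],
    [0.3,1,0,0,0,1],
    [0.3,1,0,0,0,1],
    [0.3,1,0,0,0,1],
  ],
  claw=0,
  newtons=20,
)

```text
t: 1.52
eef_pos: [0.3497, -0.4226, 0.2668]
ee_rot: [-3.141, 0.0, -2.165]
force: [0.7, -0.2, 0.6]
width: 0.0429
```

The crop shows a steel pot with a clear lid, red O-ring, brass cap with its white line and a gauge on the left, so the choice is right. Moving on to the press point.

>>> drive_tool(
  targets=[
    [0.3,1,0,0,0,1],
    [0.3,1,0,0,0,1],
    [0.3,1,0,0,0,1],
    [0.3,1,0,0,0,1],
    [0.3,1,0,0,0,1],
  ],
)

```text
t: 2.15
eef_pos: [0.4097, -0.2226, 0.2669]
ee_rot: [-3.141, -0.0, -1.641]
force: [1.2, 0.5, 0.7]
width: 0.0009
```

>>> drive_tool(
  targets=[
    [0.3,1,0,0,0,1],
    [0.3,1,0,0,0,1],
    [0.3,1,0,0,0,1],
    [0.3,1,0,0,0,1],
    [0.3,1,0,0,0,1],
  ],
)

```text
t: 2.78
eef_pos: [0.4697, -0.0224, 0.2669]
ee_rot: [-3.141, -0.0, -1.117]
force: [1.3, -0.2, 0.4]
width: 0.0002
```

>>> drive_tool(
  targets=[
    [0.3,1,0,0,0,1],
    [0,0.4,0,0,0,1],
    [0,0,-1,0,0,1],
    [0,0,-0.5,0,0,0],
    [0,0,0,0,0,0],
  ],
)

```text
t: 3.4
eef_pos: [0.4806, 0.0319, 0.2055]
ee_rot: [3.139, 0.001, -0.807]
force: [0.8, -0.2, 0.3]
width: 0.0007
```

Run:
```python
from h import *
s=arm.get_state(); print(s["t"],s["eef_pos"],s["ee_rot"],s["q"],s["force"],s["width"])
cal=arm.get_calibration("wrist")
im,d=arm.grab_frame("wrist"); cv2.imwrite("pics/w1.png",im[:,:,::-1])
for n in ("cap_grip","gauge_top","lid_press"):
    for r in arm.landmark_of(n,"wrist")[:3]:
        P=w("wrist",r["point"],cal); print(n,round(r["score"],2),P,px("wrist",P,cal).round())
```

```text
3.4 [0.4806 0.0319 0.2055] [ 3.139   0.001  -0.8069] [ 0.4756  0.0543 -0.4303 -0.0002 -1.089   0.2884] [ 0.8136 -0.2094  0.3109] 0.0006501296213492455
cap_grip 0.9 [ 0.5037 -0.033   0.1918] [313. 111.]
lid_press 0.75 [0.4833 0.0346 0.1594] [250. 210.]
lid_press 0.72 [ 0.5089 -0.0343  0.1883] [306. 101.]
```

View pics/w1.png

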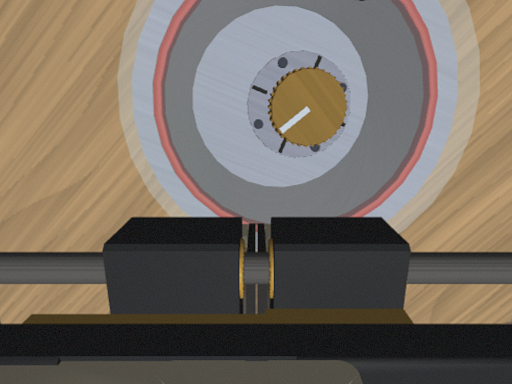

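Steel pot's cap is at (310,107) in the wrist view and the fingers are shut over the free side of the lid. Pressing now.

>>> drive_tool(
  targets=[
    [0,0,-0.6,0,0,0],
    [0,0,-0.3,0,0,0],
    [0,0,-0.05,0,0,0],
    [0,0,-0.05,0,0,0],
    [0,0,0,0,0,0],
  ],
)

```text
t: 4.22
eef_pos: [0.4818, 0.0323, 0.167]
ee_rot: [-3.141, -0.0, -0.807]
force: [0.5, 0.1, -0.7]
width: 0.0006
```

>>> drive_tool(
  targets=[
    [0,0,-0.05,0,0,0],
    [0,0,-0.05,0,0,0],
    [0,0,0,0,0,0],
  ],
)

```text
t: 4.6
eef_pos: [0.4813, 0.0321, 0.1624]
ee_rot: [3.141, 0.0, -0.807]
force: [-0.6, -0.3, -0.0]
width: 0.0007
```

>>> drive_tool(
  targets=[
    [0,0,-0.05,0,0,0],
    [0,0,-0.05,0,0,0],
    [0,0,-0.03,0,0,0],
    [0,0,0,0,0,0],
  ],
)

```text
t: 5.1
eef_pos: [0.4816, 0.0322, 0.1579]
ee_rot: [-3.141, -0.0, -0.807]
force: [-2.7, 1.1, 6.8]
width: 0.0004
```

>>> drive_tool(
  targets=[
    [0,0,-0.04,0,0,0],
    [0,0,-0.02,0,0,0],
    [0,0,0,0,0,0],
  ],
)

```text
t: 5.48
eef_pos: [0.4816, 0.0322, 0.1556]
ee_rot: [-3.141, -0.0, -0.807]
force: [-2.8, 0.6, 7.0]
width: 0.0004
```

>>> drive_tool(
  targets=[
    [0,0,-0.02,0,0,0],
    [0,0,0,0,0,0],
  ],
)

```text
t: 5.72
eef_pos: [0.4816, 0.0322, 0.1552]
ee_rot: [-3.141, -0.001, -0.806]
force: [-5.1, 0.5, 12.4]
width: 0.0005
```

>>> drive_tool(
  targets=[
    [0,0,-0.015,0,0,0],
    [0,0,0,0,0,0],
    [0,0,0,0,0,0],
  ],
)

```text
t: 6.1
eef_pos: [0.4816, 0.0322, 0.1552]
ee_rot: [-3.141, -0.001, -0.806]
force: [-7.1, 1.2, 16.6]
width: 0.0004
```

Lid stopped moving at z=0.155 while the force climbed to 16.6 N, so it is home. Lifting, turning to a high joint-6 angle and going over the cap.

>>> drive_tool(
  targets=[
    [0,0,0.5,0,0,0],
    [0,0,0.8,0,0,1],
    [0,0,0.7,0,0,1],
    [0.2,-0.5,0,0,0,1],
    [0.2,-0.5,0,0,0,1],
  ],
  claw=0.62,
)

```text
t: 6.72
eef_pos: [0.4977, -0.0081, 0.234]
ee_rot: [-3.141, -0.001, -0.384]
force: [0.4, -0.6, -0.1]
width: 0.0446
```

>>> drive_tool(
  targets=[
    [0.2,-0.6,0,0,0,1],
    [0,0,0,0,0,1],
    [0,0,0,0,0,1],
    [0,0,0,0,0,1],
    [0,0,0,0,0,1],
  ],
)

```text
t: 7.35
eef_pos: [0.5054, -0.0319, 0.2334]
ee_rot: [3.142, 0.0, 0.139]
force: [-0.3, -0.2, -0.4]
width: 0.0543
```

>>> drive_tool(
  targets=[
    [0,0,0,0,0,1],
    [0,0,0,0,0,1],
    [0,0,0,0,0,1],
    [0,0,0,0,0,1],
    [0,0,0,0,0,1],
  ],
)

```text
t: 7.98
eef_pos: [0.5054, -0.0318, 0.2334]
ee_rot: [-3.141, 0.0, 0.663]
force: [0.0, 0.7, -0.1]
width: 0.0543
```

>>> drive_tool(
  targets=[
    [0,0,0,0,0,1],
    [0,0,0,0,0,1],
    [0,0,0,0,0,1],
    [0,0,0,0,0,1],
    [0,0,0,0,0,1],
  ],
)

```text
t: 8.6
eef_pos: [0.5054, -0.0318, 0.2334]
ee_rot: [-3.141, 0.0, 1.186]
force: [-0.5, -0.4, 0.1]
width: 0.054
```

>>> drive_tool(
  targets=[
    [0,0,0,0,0,1],
    [0,0,0,0,0,1],
    [0,0,0,0,0,1],
    [0,0,0,0,0,0],
  ],
)

```text
t: 9.1
eef_pos: [0.5054, -0.0318, 0.2334]
ee_rot: [-3.141, 0.0, 1.496]
force: [0.6, 0.3, -0.0]
width: 0.0541
```

Run:
```python
from h import *
s=arm.get_state(); print(s["t"],s["eef_pos"],s["ee_rot"],s["q"],s["force"],s["width"])
cal=arm.get_calibration("wrist")
im,d=arm.grab_frame("wrist"); cv2.imwrite("pics/w2.png",im[:,:,::-1])
for n in ("cap_grip","gauge_top"):
    for r in arm.landmark_of(n,"wrist")[:3]:
        P=w("wrist",r["point"],cal); print(n,round(r["score"],2),P,px("wrist",P,cal).round())
for r in arm.search_frame("cap_grip","wrist")[:2]: print(r["score"],w("wrist",r["point"],cal))
```

```text
9.1 [ 0.5054 -0.0318  0.2334] [-3.1414  0.0001  1.4963] [ 0.3255  0.0743 -0.3415 -0.     -1.1551  2.7416] [ 0.611   0.2861 -0.0308] 0.054129390593907166
cap_grip 0.85 [ 0.5079 -0.0364  0.1834] [261. 216.]
gauge_top 0.92 [ 0.537  -0.1048  0.184 ] [309. 305.]
0.74 [ 0.5076 -0.0315  0.1962]
```

View pics/w2.png

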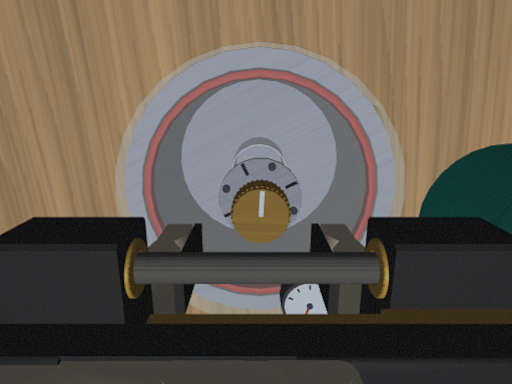

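The cap sits between the fingers with its top disc at about (261,214), its line pointing up, and the gauge at (309,298). I'll work out the exact centre from the disc.

Run:
```python
from h import *
im=cv2.imread("pics/w2.png"); hsv=cv2.cvtColor(im,cv2.COLOR_BGR2HSV)
m=cv2.inRange(hsv,(8,120,60),(25,255,255)); m[:,:200]=0;m[:,320:]=0;m[:170]=0;m[250:]=0
ys,xs=np.nonzero(m); print(xs.min(),xs.max(),ys.min(),ys.max(),np.median(xs))
c=arm.get_calibration("wrist")
for u,v in ((261.5,214),((xs.min()+xs.max())/2,212)):
    n=cv2.undistortPoints(np.array([[[u,float(v)]]]),c["mtx"],c["dist_coeffs"]).ravel()
    d=rot(c)@np.array([n[0],-n[1],-1]); print(c["origin"]+d*(0.1965-c["origin"][2])/d[2])
```

```text
230 290 180 242 260.0
[ 0.5083 -0.0302  0.1965]
[ 0.5075 -0.0288  0.1965]
```

>>> drive_tool(
  targets=[
    [0.06,0,-0.5,0,0,0],
    [0,0,-0.5,0,0,0],
    [0,0,-0.4,0,0,0],
    [0,0,-0.28,0,0,0],
    [0,0,0,0,0,0],
  ],
)

```text
t: 9.93
eef_pos: [0.5075, -0.032, 0.1657]
ee_rot: [-3.14, 0.001, 1.497]
force: [-0.1, -0.5, 0.3]
width: 0.0544
```

>>> drive_tool(
  targets=[
    [0,0,0,0,0,0],
    [0,0,0,0,0,0],
    [0,0,0,0,0,0],
    [0,0,0,0,0,0],
  ],
  claw=0.3,
  newtons=15,
)

```text
t: 10.42
eef_pos: [0.5082, -0.0318, 0.1669]
ee_rot: [3.141, -0.0, 1.497]
force: [-0.9, 0.7, 3.5]
width: 0.0357
```

Run:
```python
from h import *
s=arm.get_state(); print(s["t"],s["eef_pos"],s["ee_rot"],s["q"],s["force"],s["moment"],s["width"])
```

```text
10.425 [ 0.5082 -0.0318  0.1669] [ 3.1406 -0.0002  1.4972] [ 0.3239  0.1348 -0.4348  0.0002 -1.0001  2.744 ] [-0.9319  0.6701  3.474 ] [ 0.0197  0.1945 -0.0165] 0.035739215181910464
```

>>> drive_tool(
  targets=[
    [0,0,-0.001,0,0,-1],
    [0,0,-0.001,0,0,-1],
    [0,0,-0.001,0,0,-1],
    [0,0,-0.001,0,0,-1],
    [0,0,-0.001,0,0,-1],
  ],
)

```text
t: 11.05
eef_pos: [0.5085, -0.0319, 0.1667]
ee_rot: [3.14, -0.001, 0.97]
force: [1.3, -0.5, 2.0]
width: 0.0353
```

Run:
```python
from h import *
s=arm.get_state(); print(s["t"],s["eef_pos"],s["ee_rot"],s["q"],s["force"],s["moment"],s["width"])
```

```text
11.05 [ 0.5085 -0.0319  0.1667] [ 3.1404 -0.0007  0.9703] [ 0.3238  0.1353 -0.435   0.0007 -0.9992  2.217 ] [ 1.3061 -0.469   2.033 ] [-0.3581 -0.2551  0.1012] 0.03534867859059366
```

>>> drive_tool(
  targets=[
    [0,0,-0.001,0,0,-1],
    [0,0,-0.001,0,0,-1],
    [0,0,-0.001,0,0,-1],
    [0,0,-0.001,0,0,-1],
    [0,0,-0.001,0,0,-1],
  ],
)

```text
t: 11.68
eef_pos: [0.5087, -0.0321, 0.1665]
ee_rot: [3.14, -0.001, 0.447]
force: [2.2, -3.2, 1.3]
width: 0.0353
```

>>> drive_tool(
  targets=[
    [0,0,-0.001,0,0,-1],
    [0,0,-0.001,0,0,-1],
    [0,0,-0.001,0,0,-1],
    [0,0,-0.001,0,0,-1],
    [0,0,-0.001,0,0,-1],
  ],
)

```text
t: 12.3
eef_pos: [0.5088, -0.0324, 0.1663]
ee_rot: [3.141, -0.002, -0.077]
force: [2.5, -3.8, -0.1]
width: 0.0354
```

```bash
cat > st.py <<'E'
from h import *
s=arm.get_state(); print(s["t"],s["eef_pos"],s["ee_rot"],s["q"][5],s["force"],s["moment"],s["width"])
E
python3 st.py
```

```text
12.3 [ 0.5088 -0.0324  0.1663] [ 3.1407 -0.0018 -0.0768] 1.169795357248433 [ 2.45   -3.8126 -0.1098] [-1.6536 -0.8777  0.0908] 0.03536699874097765
```

>>> drive_tool(
  targets=[
    [0.02,-0.025,-0.01,0,0,-1],
    [0,0,-0.001,0,0,-1],
    [0,0,-0.001,0,0,-1],
    [0,0,-0.001,0,0,-1],
  ],
)

```text
t: 12.8
eef_pos: [0.5087, -0.0329, 0.166]
ee_rot: [-3.141, -0.001, -0.496]
force: [-3.5, 1.1, 7.0]
width: 0.0357
```

```bash
python3 st.py
```

```text
12.8 [ 0.5087 -0.0329  0.166 ] [-3.1414 -0.0006 -0.4957] 0.7534487944581231 [-3.5444  1.066   6.9894] [0.2092 1.1384 0.0638] 0.03566025399466334
```

>>> drive_tool(
  targets=[
    [0,0,-0.001,0,0,-1],
    [0,0,-0.001,0,0,-1],
    [0,0,-0.001,0,0,-1],
  ],
)

```text
t: 13.18
eef_pos: [0.5087, -0.033, 0.1659]
ee_rot: [-3.142, -0.001, -0.81]
force: [-2.7, 0.8, 6.5]
width: 0.0354
```

```bash
python3 st.py
```

```text
13.175 [ 0.5087 -0.033   0.1659] [-3.1415 -0.0005 -0.8099] 0.4392677118467718 [-2.7057  0.8246  6.4677] [0.0472 1.2191 0.1036] 0.03536088269970706
```

>>> drive_tool(
  targets=[
    [0,0,-0.001,0,0,-1],
    [0,0,-0.001,0,0,-1],
    [0,0,-0.001,0,0,-1],
  ],
)

```text
t: 13.55
eef_pos: [0.5085, -0.0331, 0.1658]
ee_rot: [3.141, -0.0, -1.124]
force: [-3.0, 0.0, 7.1]
width: 0.0358
```

```bash
python3 st.py
```

```text
13.55 [ 0.5085 -0.0331  0.1658] [ 3.1415 -0.0005 -1.1241] 0.1251580590248036 [-2.9911  0.0257  7.1078] [-0.0953  1.4443  0.0509] 0.035783225992827516
```

>>> drive_tool(
  targets=[
    [0,0,-0.001,0,0,-1],
    [0,0,-0.001,0,0,-1],
    [0,0,-0.001,0,0,-1],
  ],
)

```text
t: 13.92
eef_pos: [0.5083, -0.0336, 0.1654]
ee_rot: [3.141, -0.001, -1.438]
force: [-2.1, -3.6, 4.3]
width: 0.0355
```

```bash
python3 st.py
```

```text
13.925 [ 0.5083 -0.0336  0.1654] [ 3.1409 -0.0012 -1.4377] -0.18853902722320431 [-2.1003 -3.6262  4.2699] [-1.2873  0.9155  0.4771] 0.03553312016522905
```

Moment jumped from 0.05 to 0.48 N·m, which points to the stop. One more row to confirm.

>>> drive_tool(
  targets=[
    [0,0,0,0,0,-0.7],
    [0,0,0,0,0,0],
  ],
)

```text
t: 14.18
eef_pos: [0.5082, -0.0334, 0.1652]
ee_rot: [3.141, -0.001, -1.508]
force: [-3.2, -3.1, 5.8]
width: 0.0355
```

Run:
```python
from h import *
exec(open("st.py").read())
im,d=arm.grab_frame("wrist"); cv2.imwrite("pics/w3.png",im[:,:,::-1])
```

```text
14.175 [ 0.5082 -0.0334  0.1652] [ 3.1409 -0.0009 -1.5075] -0.25817834441825255 [-3.1577 -3.1112  5.8046] [-1.0809  1.3052  0.2829] 0.03548443587310592
```

View pics/w3.png

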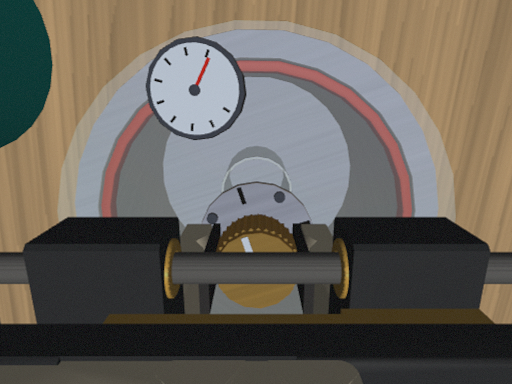

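The white line now leans about 20° left in the tool view; it was straight up before. The fingers have slipped on a bottomed cap, so the stop is confirmed. Backing off 90°.

>>> drive_tool(
  targets=[
    [0,0,0.001,0,0,1],
    [0,0,0.001,0,0,1],
    [0,0,0.001,0,0,1],
    [0,0,0.001,0,0,1],
    [0,0,0.001,0,0,1],
  ],
  newtons=20,
)

```text
t: 14.85
eef_pos: [0.5087, -0.0333, 0.1655]
ee_rot: [3.141, -0.001, -0.98]
force: [-1.8, -2.6, 3.7]
width: 0.0358
```

>>> drive_tool(
  targets=[
    [0,0,0.001,0,0,1],
    [0,0,0.001,0,0,1],
    [0,0,0.001,0,0,1],
    [0,0,0.001,0,0,1],
    [0,0,0.001,0,0,1],
  ],
)

```text
t: 15.48
eef_pos: [0.509, -0.0329, 0.1657]
ee_rot: [-3.141, -0.001, -0.456]
force: [-0.5, -0.9, 3.1]
width: 0.0357
```

>>> drive_tool(
  targets=[
    [0,0,0.001,0,0,1],
    [0,0,0.001,0,0,1],
    [0,0,0.001,0,0,1],
    [0,0,0.001,0,0,1],
    [0,0,0.001,0,0,1],
  ],
)

```text
t: 16.1
eef_pos: [0.5092, -0.0325, 0.1659]
ee_rot: [-3.141, -0.001, 0.067]
force: [-0.8, 1.3, 4.4]
width: 0.0357
```

>>> drive_tool(
  targets=[
    [0,0,0,0,0,0.2],
    [0,0,0,0,0,0],
    [0,0,0,0,0,0],
  ],
)

```text
t: 16.48
eef_pos: [0.5092, -0.0325, 0.1659]
ee_rot: [-3.141, -0.001, 0.082]
force: [-1.0, 2.5, 4.4]
width: 0.0355
```

Run:
```python
from h import *
exec(open("st.py").read())
im,d=arm.grab_frame("wrist"); cv2.imwrite("pics/w4.png",im[:,:,::-1])
a=cv2.imread("pics/w3.png")[170:310,180:330]; b=im[170:310,180:330,::-1]
cv2.imwrite("pics/cmp.png",cv2.resize(cv2.hconcat([a,np.ascontiguousarray(b)]),(800,374),interpolation=cv2.INTER_CUBIC))
for r in arm.landmark_of("cap_grip","wrist")[:1]: print(w("wrist",r["point"]))
```

```text
16.475 [ 0.5092 -0.0325  0.1659] [-3.1411 -0.0013  0.0821] 1.331390748847806 [-0.9606  2.4961  4.4236] [ 0.9468  0.4866 -0.024 ] 0.03548776678315447
[ 0.5359 -0.1032  0.1871]
```

View pics/cmp.png

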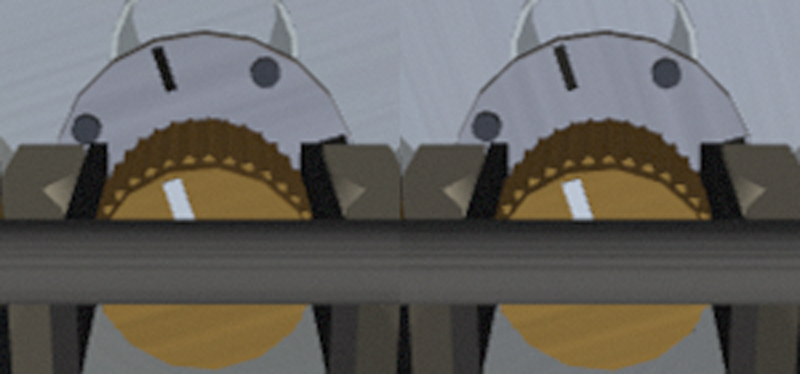

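The white line holds the same place in the grip and lies on a flange mark both before and after. So the cap turned with the tool (1.59 rad) without slipping. The tool has pushed lightly downward throughout the back-off. Handing in.

```bash
python3 -c "
from h import *
print(arm.job_done()); s=arm.get_state(); print(s['t'],s['eef_pos'],s['ee_rot'],s['width'])"
```

```text
the job is handed in; nothing more can be done
None
the job is handed in; nothing more can be done
```

The vacuum chamber is set for the slow pump-down and handed in at about 16.5 s of the 58 s; the hand-in gave no verdict.

- **Lid:** I pressed it with closed fingers opposite the gauge until it stopped at 155 mm, with the force rising to about 17 N. I did not measure the lid height again after that. The vertical force read −0.1 N once while screwing down and was otherwise downward on the cap, far below what would lift the lid.
- **Cap screwed down:** I turned it clockwise until the torque jumped from about 0.05 to 0.48 N·m. The white line then showed the fingers had slipped about 20° on the cap, so it had bottomed out.
- **Cap backed off:** I turned it back 1.59 rad (91°). Before and after, the white line sits at the same place in the grip and lies on a flange mark, so it did not slip.
- **Grip at hand-in:** The fingers hold the cap with a 20 N grip setting, 35.5 mm open, and it was still.

One check disagreed: the last network reading for the cap centre landed on the gauge's position. I ignored it, because the picture shows the cap between the fingers. I never went near the beaker, tin or screwdriver. No contact showed near the gauge, though I did not check any of these with a final picture.

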